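# Seat a bearing block in the corner of a drilling jig

### The arm

A 6-joint arm with a two-finger parallel gripper is mounted at the origin on the work surface. World frame = base frame: x ahead of the robot, y to its left, z up, the work surface at z = 0. Lengths are in m, angles in rad, forces in N, time in s.
With the tool pointing down it reaches from about 0.35 to 0.925 m from the base axis. Payload 6.4 kg.
Tool frame: the origin (TCP) lies at the very end of the fingers, on their centre line; the grasp point (between the pads) lies 19 mm behind it; z points along the fingers, y is the line along which they close (so a half turn about z gives the same grasp; the last joint's range is limited). The gripper opens to 94 mm and grips with 3 to 60 N. Pads are 16 mm wide; open, the fingers measure 119 mm over their backs; the gripper's body (75 mm by 177 mm) begins 78 mm behind the grasp point.
Start: joints at [1.062, 0.245, 1.558, -0, 1.339, -0.174], TCP at [0.214, 0.614, 0.205] pointing down, gripper open.
Joint ranges: [-3.13, 3.13], [-1.02, 2.26], [0.13, 2.54], [-0.95, 4.09], [0.21, 2.88], [-2.74, 2.74]. Speed limits (rad/s): [2.57, 2.57, 3.14, 3.14, 3.14, 3.14].

### API

Orientations are given as a rotation vector (axis times angle).
In Python, from cell import manip gives the robot as it stands. The module is installed in compiled form; this text tells all that it offers.
- The arm moves only by the tool jog_arm, never from a script. Its argument "steps" is a list of rows, each an object with "translation": the shift along the world's x, y, z in m, a list of three; "rot": the turn, a rotation vector about the world's x, y, z in rad, a list of three; "claw": the finger opening in m, from 0 to 0.094. In form: [{"translation": [tx, ty, tz], "rot": [wx, wy, wz], "claw": claw}, ...]. A call has exactly 5 rows; each row shifts and turns the commanded pose from where the row before left it; what a row does not reach is not made up. A row lasts 1/12 s, in which the tool goes at most 41.7 mm and 7.16 degrees, less where a joint would pass 70% of its speed; a pose out of reach is approached as far as the arm can. A call is refused whole if a number of a shift passes 0.0417 or a number of a turn 0.125, either way. A call with a gripper value outside its range is refused whole. The fingers move at their own pace and stop on an object; the grip force is fixed at half the most. Time passes only in rows, so rows that do not move let the fingers close, or fill a call up. It gives the time, the measured TCP pose, the force, the opening and the grip force at its end, in the units of the state.
- manip.read_state(): the state, without advancing time (a new reading comes with each control period).
- manip.read_camera(name): name is "side" or "top"; returns the picture (480x640x3 uint8, red, green, blue); there is no depth.
- manip.camera_params(name): a dict with "fx", "fy", "cx", "cy" (pixels), "dist" ([k1, k2, p1, p2, k3] as OpenCV has them; the pictures are not rectified), "R" (3x3) and "t" (3): a world point X has camera coordinates R X + t. Camera axes: x right, y down, z forward; pixel columns grow to the right and rows downward; lengths in m; the calibration is good to about 2 mm. A picture is of the moment at which its call begins. camera_params takes no time and is no camera call.
- manip.sign_off(): hands the job in; it is judged then, once.
The state is a dict: "t": time; "q": joint angles; "joint_velocities": joint speeds; "effort": joint torques, N m; "ee_pos": TCP position; "eef_rot": TCP orientation; "wrist_force": force on the tool from outside, world axes, zero at the start; "torque": the same for the moment, N m; "opening": finger opening in m; "finger_force": force on a finger pad.
Only numpy, scipy, OpenCV 4.12 (cv2) and the standard library are available. Lean on these libraries where they do the work, as an engineer would, in place of code of your own. Each camera call takes 0.05 s, during which the arm holds its last target. There are 200 camera calls.

### The job

Get the bearing block ready for drilling: first pick the stray hex nut off the drilling jig's board and leave it in the small steel hardware tray. Then set the bearing block flat on the jig's board with its long side along the long fence, and press it firmly into the corner so that it bears squarely against both fences at once. Finish while holding it there, still pressing it against both fences, and leave everything else on the bench where it is.

Things in the scene. Friction and masses are not known exactly. Their poses are not given: they have to be found in the camera images.
- jig: drilling jig fixed to the bench: plywood board 180 (x) by 220 (y) by 18 mm thick, origin at the centre of its underside, z up. Its yaw differs each time. Two steel fences on the board make an inside corner at its +x, +y end
- long_fence: steel bar 15 (x) by 199 (y) by 22 mm high, fixed on the board along its +x edge, axes as the jig's; origin at the centre of its underside, on the board top. Its inner face (towards -x) is 7.5 mm from the origin. Ground smooth (friction about 0.3)
- short_fence: steel bar 132 (x) by 15 (y) by 22 mm high, fixed on the board along its +y edge, axes as the jig's; origin at the centre of its underside, on the board top. Its inner face (towards -y) is 7.5 mm from the origin. Ground smooth (friction about 0.3)
- jig_corner (a point): the inside corner where the two fences' inner faces meet the board's top (18 mm above the bench); axes as the jig's: the long fence's inner face is the plane x = 0, the short fence's is y = 0, the open board lies at -x, -y. A block seated in the corner with its long side along the long fence has its centre at x = -30, y = -45 mm
- block: loose aluminium bearing block, 0.3 to 0.6 kg: a foot 90 (x) by 60 (y) by 25 mm high with an upright lug in its middle, 56 (x) by 14 (y) mm, from 25 to 60 mm height, with a dark bore across it. Origin at the centre of the underside, z up; it stands on the bench. Grip the lug across y (its 14 mm). The same after a half turn about z
- nut: loose steel hex nut lying flat on the jig's board, inside the corner area: 30 mm across flats, 35 mm across corners, 16 mm high, 60 g. Origin at the centre of its underside; pairs of flats face along x and every 60 degrees from it
- tray: hardware tray fixed to the bench, dark steel, open on top, 130 (x) by 100 (y) by 30 mm high, walls and floor about 4 mm; origin at the centre of its underside
- tray_in (a point): centre of the tray's inner floor, axes as the tray's
- angle: aluminium angle bracket, legs 80 by 60 mm, 50 mm wide: not needed, leave it
- can: can 62 mm in diameter, 85 mm high: leave it
- wrench: wrench lying near left: leave it
- driver: screwdriver lying beyond the jig: leave it
- tape: grey roll, 90 mm across, 24 mm high, beyond the jig: leave it
- oil: white bottle 120 mm high beyond the jig: leave it
- cup: grey cup 95 mm high, far left: leave it
- hammer: hammer lying near right: leave it
Mind the look-alikes: they are no part of the job. Leave any blue or brown look-alike of the tray alone.

How it is judged:
On the way, in this order (a step that is already met when the one before it is completed fails the run):
1. the nut lies in the tray, let go (x of nut in the frame of tray_in between -0.063 and 0.063 m and y of nut in the frame of tray_in between -0.048 and 0.048 m and z of nut in the frame of tray_in below 0.02 m and contact force between the fingers and nut below 0.1 N and linear speed of nut below 0.03 m/s), for 0.2 s.
2. the block is pressed into the corner against both fences (contact force between block and long_fence above 3 N and contact force between block and short_fence above 3 N and contact force between the fingers and block above 2 N and angle between the x axis of block and the y axis of jig, either way round below 0.035 rad and angle between block's own z axis and vertical below 0.04 rad and x of block in the frame of jig_corner between -0.034 and -0.026 m and y of block in the frame of jig_corner between -0.049 and -0.041 m and z of block in the frame of jig_corner between -0.003 and 0.003 m), for 0.2 s.
At the end, for the whole second after the job is handed in: The block stands flat on the board (within 3 mm and 0.04 rad), long side along the long fence (within 2 degrees), its centre within 4 mm of the seated place, pressed with more than 3 N against each of the two fences, with the fingers bearing on it (over 2 N); the nut lies in the tray (all of step 1 and all of step 2); the arm keeps its last pose, push and grip.
It fails at once if another thing on the bench was moved more than 30 mm (distance of any of angle, can, wrench, driver, tape, oil, cup, hammer from where it was at the start of the episode above 0.03 m).
It also fails if it takes over 72 s, if anything falls off the work surface, if the arm or the gripper's body presses on something with over 40 N, if the wrist force passes 120 N, or if a joint passes its speed limit or range.

## Working session

There is one attempt and no reset: what is moved stays moved. The work goes in short steps, Python scripts to look and compute and a tool call to move; the robot and the scene stay as the last step left them, time stands still between calls to the robot, and variables do not carry over. Pictures are saved under pics/ and viewed, at most 10 in all, crops included, and the job is handed in when it is done.

Besides the shell and the picture viewer there is one more tool, called as name([rows], argument=value, ...), one row to a line, values as JSON. jog_arm: Moves the arm, as the interface text tells. Its arguments: {"type":"object","properties":{"steps":{"type":"array","items":{"type":"object","properties":{"translation":{"type":"array","items":{"type":"number"}},"rot":{"type":"array","items":{"type":"number"}},"claw":{"type":"number"}}}}},"required":["steps"]}

```bash
mkdir -p pics; python3 - <<'E'
from cell import manip
import cv2,numpy as np
for n in("top","side"):
    im=manip.read_camera(n); cv2.imwrite(f"pics/{n}0.png",im[:,:,::-1]); p=manip.camera_params(n)
    print(n,{k:np.round(v,4).tolist() for k,v in p.items()})
s=manip.read_state();print(s)
E
```

```text
top {'fx': 517.0659, 'fy': 517.0659, 'cx': 317.9827, 'cy': 241.0958, 'dist': [-0.1106, 0.0, 0.0, 0.0, 0.0], 'R': [[0.0086, -0.9997, 0.0222], [-0.99, -0.0116, -0.1408], [0.141, -0.0207, -0.9898]], 't': [-0.0567, 0.5342, 1.1307]}
side {'fx': 469.4905, 'fy': 469.4905, 'cx': 321.1906, 'cy': 243.124, 'dist': [-0.087, 0.0, 0.0, 0.0, 0.0], 'R': [[0.7352, -0.6778, -0.0132], [-0.5308, -0.5634, -0.6331], [0.4217, 0.4724, -0.7739]], 't': [-0.4141, 0.2699, 1.0462]}
{'t': 0.1, 'q': array([ 1.06190301e+00,  2.45756310e-01,  1.55887115e+00, -4.13768385e-05,
        1.33872094e+00, -1.74059335e-01]), 'joint_velocities': array([-0.00060441, -0.00393965, -0.00233465,  0.00015642,  0.00047748,
        0.00115213]), 'effort': array([ 4.75651177e-04, -4.16911161e+01, -3.15526271e+01,  6.85402751e-02,
        3.09957156e-02, -3.70615487e-05]), 'ee_pos': array([0.21330952, 0.61342725, 0.20445911]), 'eef_rot': array([-5.23395846e-01, -3.09712749e+00,  2.61940451e-03]), 'wrist_force': array([-0.09796982,  0.01465637,  1.10621407]), 'torque': array([ 0.00324646, -0.02625689, -0.00878339]), 'finger_force': 0.0, 'opening': 0.0942651289023295}
```

View pics/top0.png

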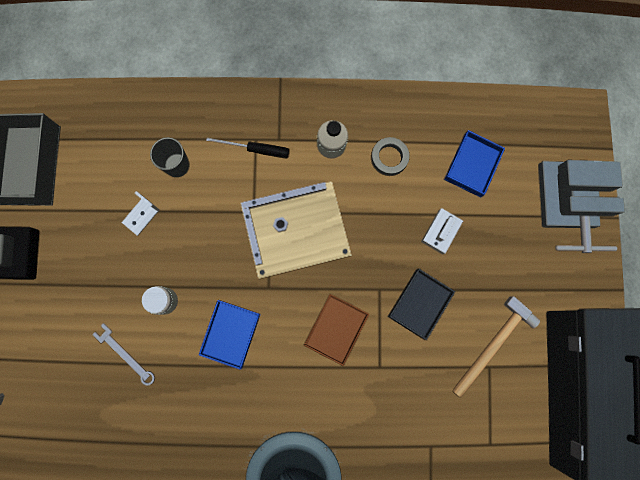

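View pics/side0.png

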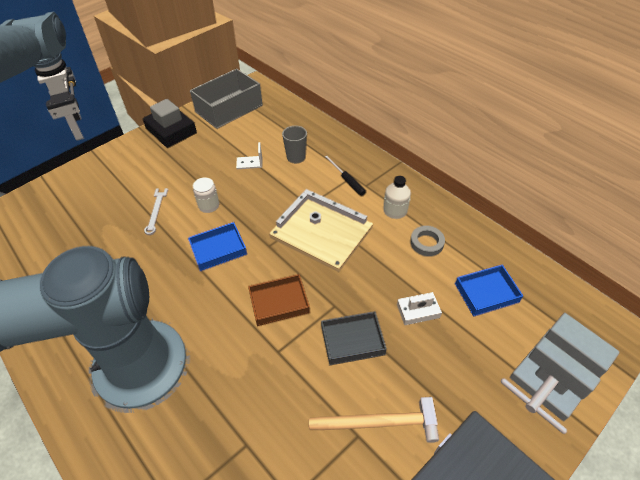

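Top view: the jig's board is at about (296,230) with its corner at upper left (245,205), and the nut is at (280,225).
- **Block candidates:** the block with its lug at (442,230) and the angle at (140,212). I choose (442,230).
- **Tray candidates:** blue at (230,333), blue at (475,162), brown at (336,328) and dark steel at (421,303). I choose (421,303).
- **Nut candidates:** nut at (280,225), with the board's corner screws and the tape roll (390,156) as the other round things. I choose (280,225).

```bash
cat > h.py <<'E'
import cv2,numpy as np
from cell import manip
def ray(n,uv,z):
    p=manip.camera_params(n);K=np.array([[p["fx"],0,p["cx"]],[0,p["fy"],p["cy"]],[0,0,1]])
    u=cv2.undistortPoints(np.float64(uv).reshape(-1,1,2),K,np.float64(p["dist"])).reshape(-1,2)
    R=np.array(p["R"]);c=-R.T@np.array(p["t"]);d=np.c_[u,np.ones(len(u))]@R
    return c+d*((np.broadcast_to(z,len(u))-c[2])/d[:,2])[:,None]
def proj(n,X):
    p=manip.camera_params(n);K=np.array([[p["fx"],0,p["cx"]],[0,p["fy"],p["cy"]],[0,0,1]])
    return cv2.projectPoints(np.float64(X).reshape(-1,1,3),cv2.Rodrigues(np.array(p["R"]))[0],np.array(p["t"]),K,np.float64(p["dist"]))[0].reshape(-1,2)
def big(m):
    return max(cv2.findContours(m.astype(np.uint8),cv2.RETR_EXTERNAL,cv2.CHAIN_APPROX_NONE)[0],key=cv2.contourArea)
E
python3 - <<'E'
import cv2,numpy as np
t=cv2.imread("pics/top0.png");s=cv2.imread("pics/side0.png")
c=lambda i,x,y,w,h:cv2.resize(i[y:y+h,x:x+w],(400,300),interpolation=cv2.INTER_CUBIC)
cv2.imwrite("pics/crop1.png",np.vstack([np.hstack([c(t,235,175,128,96),c(t,402,190,80,60)]),np.hstack([c(s,265,180,128,96),c(s,380,275,80,60)])]))
hs=cv2.cvtColor(t,cv2.COLOR_BGR2HSV)
for n,p in dict(board=(310,240),fence=(290,195),fence2=(252,240),nut=(275,225),traywall=(405,300),floor=(421,303),block=(430,235),bench=(360,250)).items(): print(n,hs[p[1],p[0]])
E
```

```text
board [ 21  74 196]
fence [110  46 189]
fence2 [110  43 184]
nut [113  43 171]
traywall [112  57  67]
floor [105  63  65]
block [104  31 214]
bench [ 17 122 125]
```

View pics/crop1.png

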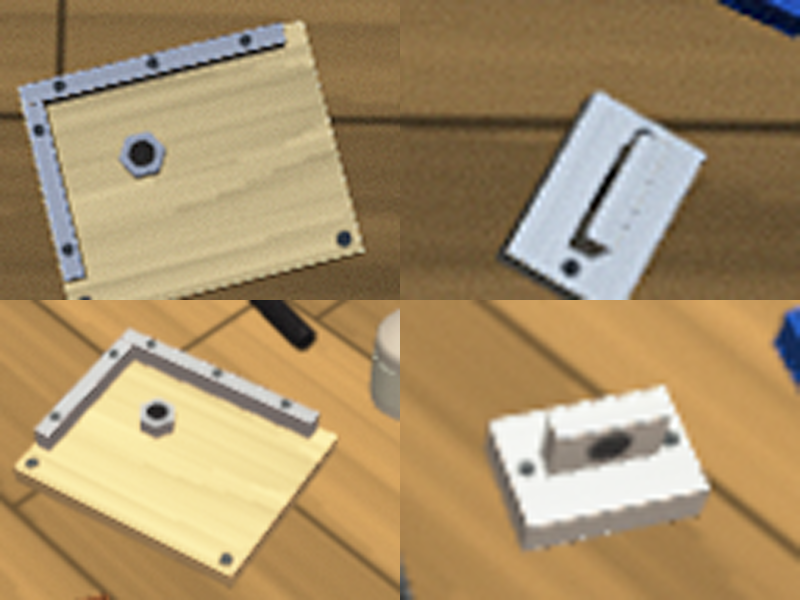

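The crop confirms the three choices. The fences form an L whose inner corner is near top-view (249,207), the hex nut stands clear of both fences at (280,225), and the block is the foot with an upright bored lug at (443,230).

```bash
cat > meas.py <<'E'
from h import *
def comp(n,im,pt,lo,hi,z,er=None):
    hs=cv2.cvtColor(im,cv2.COLOR_BGR2HSV);m=cv2.inRange(hs,lo,hi)
    _,L=cv2.connectedComponents(m);m=L==L[pt[1],pt[0]]
    c=big(m).reshape(-1,2); w=ray(n,c,z)[:,:2]*1000
    r=cv2.minAreaRect(w.astype(np.float32)); return w,r,m.sum()
if __name__=="__main__":
    t=cv2.imread("pics/top0.png");s=cv2.imread("pics/side0.png")
    for name,n,im,pt,lo,hi,z in [("fence","top",t,(290,195),(95,20,140),(125,90,255),.040),("block","top",t,(430,235),(85,10,175),(125,70,255),.025),
      ("nut","top",t,(275,225),(95,20,110),(125,90,255),.034),("tray","top",t,(421,303),(90,20,35),(130,110,110),.030),
      ("board","top",t,(310,240),(15,40,150),(30,110,255),.018)]:
        w,r,a=comp(n,im,pt,lo,hi,z); print(name,a,np.round(r[0],1),np.round(r[1],1),round(r[2],1)); print("  ",np.round(cv2.boxPoints(r)).tolist())
    hs=cv2.cvtColor(s,cv2.COLOR_BGR2HSV)
    for p in [(400,300),(410,318),(420,305),(430,315),(307,213),(340,205),(320,230),(290,212)]: print(p,hs[p[1],p[0]])
E
python3 meas.py
```

```text
fence 782 [576.2  12. ] [145.  195.9] 15.0
   [[481.0, 88.0], [531.0, -101.0], [672.0, -64.0], [621.0, 125.0]]
block 824 [ 565.7 -341.4] [58.3 88.4] 59.8
   [[513.0, -344.0], [589.0, -389.0], [619.0, -338.0], [542.0, -294.0]]
nut 83 [573.7  35.5] [27.8 27.3] 1.0
   [[560.0, 49.0], [560.0, 22.0], [588.0, 22.0], [587.0, 49.0]]
tray 2265 [ 395.7 -288.3] [ 98.7 128.2] 58.1
   [[315.0, -296.0], [424.0, -364.0], [476.0, -280.0], [367.0, -213.0]]
board 6010 [566.1   1.1] [181.3 220.7] 14.7
   [[450.0, 85.0], [506.0, -129.0], [682.0, -83.0], [626.0, 131.0]]
(400, 300) [ 38   4 246]
(410, 318) [ 75   2 245]
(420, 305) [ 8 20 50]
(430, 315) [ 20  23 164]
(307, 213) [ 23  89 244]
(340, 205) [ 30   2 213]
(320, 230) [ 24  82 249]
(290, 212) [ 23   6 175]
```

jog_arm([
  {"translation": [0.0212,-0.034,0],"rot": [0,0,-0.056],"claw": 0.06},
  {"translation": [0.0212,-0.034,0],"rot": [0,0,-0.056],"claw": 0.06},
  {"translation": [0.0212,-0.034,0],"rot": [0,0,-0.056],"claw": 0.06},
  {"translation": [0.0212,-0.034,0],"rot": [0,0,-0.056],"claw": 0.06},
  {"translation": [0.0212,-0.034,0],"rot": [0,0,-0.056],"claw": 0.06},
])

```text
t: 0.52
ee_pos: [0.3198, 0.4421, 0.2049]
eef_rot: [-0.954, -2.993, 0.001]
wrist_force: [0.5, 0.0, 0.4]
opening: 0.0641
finger_force: 0.0
```

jog_arm([
  {"translation": [0.0212,-0.034,0],"rot": [0,0,0],"claw": 0.06},
  {"translation": [0.0212,-0.034,0],"rot": [0,0,0],"claw": 0.06},
  {"translation": [0.0212,-0.034,0],"rot": [0,0,0],"claw": 0.06},
  {"translation": [0.0212,-0.034,0],"rot": [0,0,0],"claw": 0.06},
  {"translation": [0.0212,-0.034,0],"rot": [0,0,0],"claw": 0.06},
])

```text
t: 0.93
ee_pos: [0.4259, 0.2721, 0.2052]
eef_rot: [-0.95, -2.994, 0.0]
wrist_force: [0.6, 0.2, -0.1]
opening: 0.06
finger_force: 0.0
```

jog_arm([
  {"translation": [0.0212,-0.034,0],"rot": [0,0,0],"claw": 0.06},
  {"translation": [0.0212,-0.034,0],"rot": [0,0,0],"claw": 0.06},
  {"translation": [0.0212,-0.034,0],"rot": [0,0,0],"claw": 0.06},
  {"translation": [0.0212,-0.034,0],"rot": [0,0,0],"claw": 0.06},
  {"translation": [0.0212,-0.034,0],"rot": [0,0,0],"claw": 0.06},
])

```text
t: 1.35
ee_pos: [0.532, 0.102, 0.2052]
eef_rot: [-0.951, -2.994, 0.0]
wrist_force: [0.5, 0.3, 0.2]
opening: 0.0597
finger_force: 0.0
```

jog_arm([
  {"translation": [0.0212,-0.034,0],"rot": [0,0,0],"claw": 0.06},
  {"translation": [0.0212,-0.034,0],"rot": [0,0,0],"claw": 0.06},
  {"translation": [0,0,-0.03],"rot": [0,0,0],"claw": 0.06},
  {"translation": [0,0,-0.03],"rot": [0,0,0],"claw": 0.06},
  {"translation": [0,0,-0.03],"rot": [0,0,0],"claw": 0.06},
])

```text
t: 1.77
ee_pos: [0.5743, 0.0349, 0.1144]
eef_rot: [0.953, 2.993, 0.0]
wrist_force: [-0.1, -0.3, -0.4]
opening: 0.06
finger_force: 0.0
```

```bash
python3 - <<'E'
from h import *
for n,p,z in [("side",(315.2,215.5),.034),("side",(265+130*.32,180+47*.32),.04),("top",(279.7,224.5),.034)]: print(ray(n,[p],z)*1000)
s=manip.read_state();print(s["t"],s["ee_pos"],s["eef_rot"],s["opening"],s["wrist_force"])
im=manip.read_camera("side");im2=manip.read_camera("top")
cv2.imwrite("pics/b.png",np.hstack([cv2.resize(i[...,::-1][y:y+150,x:x+120],(400,500),interpolation=cv2.INTER_CUBIC) for i,x,y in((im,255,110),(im2,225,150))]))
E
```

```text
[[573.23888911  34.24922856  34.        ]]
[[604.57251811 104.62486125  40.        ]]
[[572.52433886  36.17723986  34.        ]]
1.7667 [0.57432726 0.03493111 0.11436201] [9.52924981e-01 2.99284638e+00 2.91369707e-04] 0.06002758360762854 [-0.0949675  -0.28943367 -0.35267157]
```

View pics/b.png

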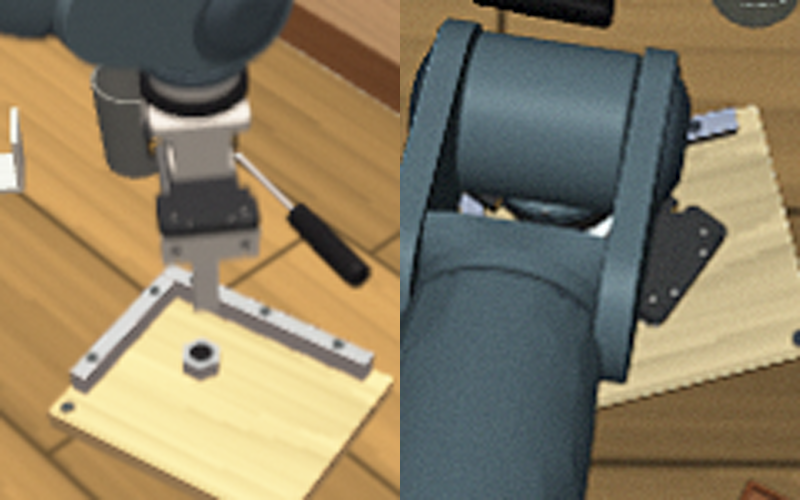

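The side view shows the gripper squarely over the nut, with nothing between them and the fingers clear of both fences. I'll descend and close.

jog_arm([
  {"translation": [-0.001,0,-0.03],"rot": [0,0,0],"claw": 0.06},
  {"translation": [0,0,-0.03],"rot": [0,0,0],"claw": 0.06},
  {"translation": [0,0,-0.02],"rot": [0,0,0],"claw": 0.06},
  {"translation": [0,0,-0.014],"rot": [0,0,0],"claw": 0.06},
  {"translation": [0,0,0],"rot": [0,0,0],"claw": 0.06},
])

```text
t: 2.28
ee_pos: [0.5713, 0.0363, 0.0198]
eef_rot: [-0.949, -2.99, 0.001]
wrist_force: [0.6, 0.5, 0.3]
opening: 0.06
finger_force: 0.0
```

jog_arm([
  {"translation": [0,0,0],"rot": [0,0,0],"claw": 0.02},
  {"translation": [0,0,0],"rot": [0,0,0],"claw": 0.02},
  {"translation": [0,0,0],"rot": [0,0,0],"claw": 0.02},
  {"translation": [0,0,0],"rot": [0,0,0],"claw": 0.02},
  {"translation": [0,0,0],"rot": [0,0,0],"claw": 0.02},
])

```text
t: 2.7
ee_pos: [0.5741, 0.0359, 0.0229]
eef_rot: [0.95, 2.992, 0.001]
wrist_force: [-0.7, 0.4, 4.0]
opening: 0.0321
finger_force: 30.0
```

jog_arm([
  {"translation": [0,0,0.02],"rot": [0,0,0],"claw": 0.02},
  {"translation": [0,0,0.03],"rot": [0,0,0],"claw": 0.02},
  {"translation": [0,0,0.03],"rot": [0,0,0],"claw": 0.02},
  {"translation": [0,0,0.02],"rot": [0,0,0],"claw": 0.02},
  {"translation": [0,0,0],"rot": [0,0,0],"claw": 0.02},
])

```text
t: 3.12
ee_pos: [0.5765, 0.0355, 0.1272]
eef_rot: [0.947, 2.985, 0.003]
wrist_force: [0.3, 0.1, 0.5]
opening: 0.0323
finger_force: 30.0
```

jog_arm([
  {"translation": [-0.0178,-0.0324,0],"rot": [0,0,0],"claw": 0.02},
  {"translation": [-0.0178,-0.0324,0],"rot": [0,0,0],"claw": 0.02},
  {"translation": [-0.0178,-0.0324,0],"rot": [0,0,0],"claw": 0.02},
  {"translation": [-0.0178,-0.0324,0],"rot": [0,0,0],"claw": 0.02},
  {"translation": [-0.0178,-0.0324,0],"rot": [0,0,0],"claw": 0.02},
])

```text
t: 3.53
ee_pos: [0.4822, -0.1268, 0.1202]
eef_rot: [-0.949, -2.993, -0.0]
wrist_force: [0.7, -0.7, -1.1]
opening: 0.0322
finger_force: 30.0
```

jog_arm([
  {"translation": [-0.0178,-0.0324,0],"rot": [0,0,0],"claw": 0.02},
  {"translation": [-0.0178,-0.0324,0],"rot": [0,0,0],"claw": 0.02},
  {"translation": [-0.0178,-0.0324,0],"rot": [0,0,0],"claw": 0.02},
  {"translation": [-0.0178,-0.0324,0],"rot": [0,0,0],"claw": 0.02},
  {"translation": [-0.0178,-0.0324,0],"rot": [0,0,0],"claw": 0.02},
])

```text
t: 3.95
ee_pos: [0.3933, -0.2888, 0.1203]
eef_rot: [-0.95, -2.993, -0.001]
wrist_force: [0.9, -1.6, -1.4]
opening: 0.0318
finger_force: 30.0
```

```bash
python3 - <<'E'
from h import *
im=manip.read_camera("side")
s=manip.read_state();print(s["t"],s["ee_pos"],s["opening"],s["finger_force"])
cv2.imwrite("pics/c.png",cv2.resize(im[...,::-1][200:370,250:450],(800,600)[:2],interpolation=cv2.INTER_CUBIC))
E
```

```text
4.0 [ 0.39119709 -0.29396432  0.12075927] 0.0320584584385133 29.997805450111628
```

View pics/c.png

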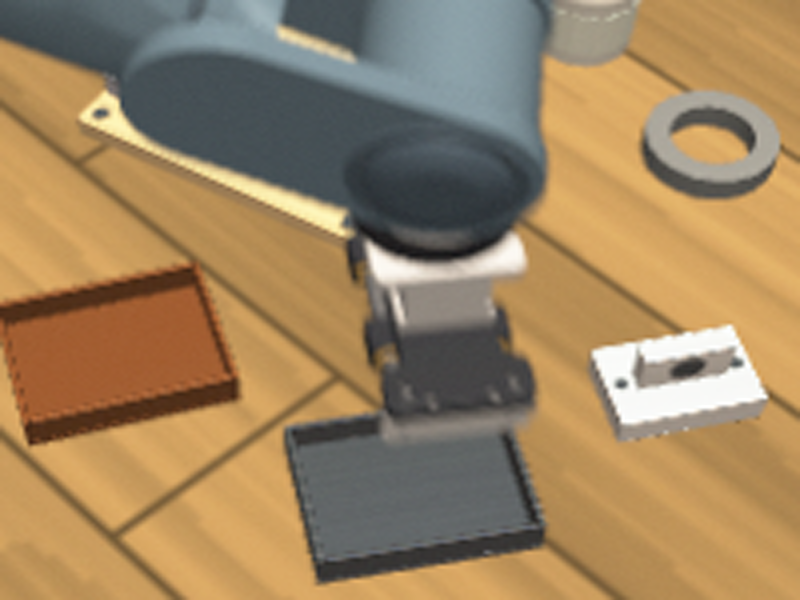

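The dark tray is under the gripper at crop (415,490), the block stands at crop (680,380), and the palm hides the nut from this steep angle. The opening is 32 mm at 30 N, so the nut is held. I'll lower it and release.

jog_arm([
  {"translation": [0,0,-0.03],"rot": [0,0,0],"claw": 0.02},
  {"translation": [0,0,-0.03],"rot": [0,0,0],"claw": 0.02},
  {"translation": [0,0,-0.026],"rot": [0,0,0],"claw": 0.02},
  {"translation": [0,0,-0.012],"rot": [0,0,0],"claw": 0.02},
  {"translation": [0,0,-0.008],"rot": [0,0,0],"claw": 0.02},
])

```text
t: 4.42
ee_pos: [0.3933, -0.286, 0.0122]
eef_rot: [-0.95, -2.99, -0.005]
wrist_force: [-0.7, 0.1, -0.8]
opening: 0.0322
finger_force: 30.0
```

jog_arm([
  {"translation": [0,0,0],"rot": [0,0,0],"claw": 0.02},
  {"translation": [0,0,0],"rot": [0,0,0],"claw": 0.05},
  {"translation": [0,0,0],"rot": [0,0,0],"claw": 0.05},
  {"translation": [0,0,0],"rot": [0,0,0],"claw": 0.05},
  {"translation": [0,0,0],"rot": [0,0,0],"claw": 0.05},
])

```text
t: 4.83
ee_pos: [0.3957, -0.2888, 0.0166]
eef_rot: [0.95, 2.992, -0.002]
wrist_force: [0.1, -0.1, 0.2]
opening: 0.0499
finger_force: 0.0
```

jog_arm([
  {"translation": [0,0,0.01],"rot": [0,0,0],"claw": 0.05},
  {"translation": [0,0,0.03],"rot": [0,0,0],"claw": 0.05},
  {"translation": [0,0,0.035],"rot": [0,0,0],"claw": 0.05},
  {"translation": [0,0,0.035],"rot": [0,0,0],"claw": 0.09},
  {"translation": [0,0,0],"rot": [0,0,0],"claw": 0.09},
])

```text
t: 5.25
ee_pos: [0.3985, -0.2919, 0.1341]
eef_rot: [0.946, 2.982, -0.012]
wrist_force: [0.0, -0.8, 0.6]
opening: 0.0599
finger_force: 0.0
```

jog_arm([
  {"translation": [0.0342,-0.0106,0],"rot": [0,0,0.0174],"claw": 0.06},
  {"translation": [0.0342,-0.0106,0],"rot": [0,0,0.0174],"claw": 0.06},
  {"translation": [0.0342,-0.0106,0],"rot": [0,0,0.0174],"claw": 0.06},
  {"translation": [0.0342,-0.0106,0],"rot": [0,0,0.0174],"claw": 0.06},
  {"translation": [0.0342,-0.0106,0],"rot": [0,0,0.0174],"claw": 0.06},
])

```text
t: 5.67
ee_pos: [0.5677, -0.3414, 0.1262]
eef_rot: [0.818, 3.033, -0.001]
wrist_force: [0.0, -0.1, -0.1]
opening: 0.06
finger_force: 0.0
```

jog_arm([
  {"translation": [0,0,0],"rot": [0,0,0],"claw": 0.06},
  {"translation": [0,0,0],"rot": [0,0,0],"claw": 0.06},
  {"translation": [0,0,0],"rot": [0,0,0],"claw": 0.06},
  {"translation": [0,0,0],"rot": [0,0,0],"claw": 0.06},
  {"translation": [0,0,0],"rot": [0,0,0],"claw": 0.06},
])

```text
t: 6.08
ee_pos: [0.565, -0.3409, 0.126]
eef_rot: [0.82, 3.032, -0.0]
wrist_force: [0.2, 0.4, 0.3]
opening: 0.0599
finger_force: 0.0
```

```bash
python3 - <<'E'
from h import *
im=manip.read_camera("side")
s=manip.read_state();print(s["t"],s["ee_pos"],s["eef_rot"],s["opening"])
cv2.imwrite("pics/d.png",cv2.resize(im[...,::-1][230:380,300:500],(800,600),interpolation=cv2.INTER_CUBIC))
E
```

```text
6.1333 [ 0.5651253  -0.34093627  0.12603436] [ 8.20376876e-01  3.03231677e+00 -2.98849644e-04] 0.059984588625718635
```

View pics/d.png

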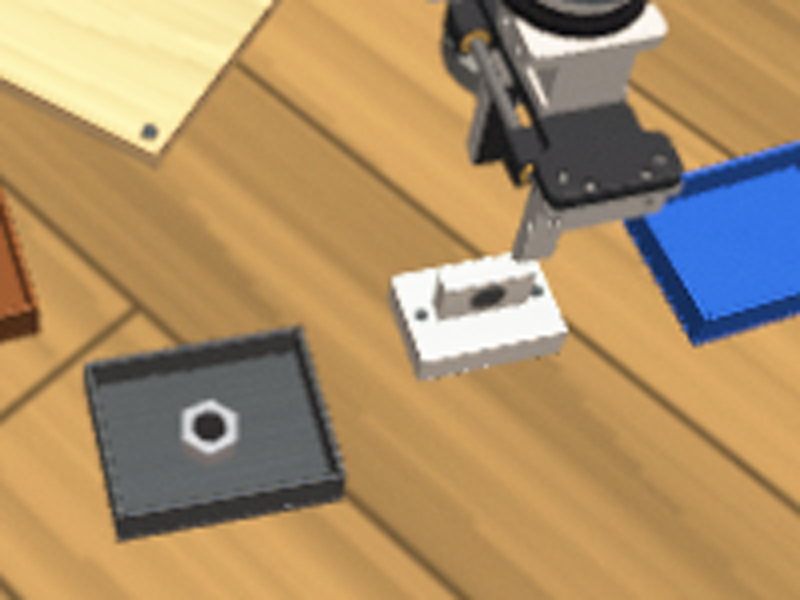

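The nut lies flat in the dark tray at crop (210,425), let go. The gripper is above the block, with its front finger at crop (535,235) and the lug at crop (488,285). I'll descend and grip the lug.

jog_arm([
  {"translation": [0,0,-0.03],"rot": [0,0,0],"claw": 0.06},
  {"translation": [0,0,-0.03],"rot": [0,0,0],"claw": 0.06},
  {"translation": [0,0,-0.022],"rot": [0,0,0],"claw": 0.06},
  {"translation": [0,0,-0.01],"rot": [0,0,0],"claw": 0.06},
  {"translation": [0,0,-0.004],"rot": [0,0,0],"claw": 0.06},
])

```text
t: 6.55
ee_pos: [0.5645, -0.3401, 0.0276]
eef_rot: [-0.819, -3.03, -0.002]
wrist_force: [0.7, -0.4, 0.8]
opening: 0.0599
finger_force: 0.0
```

jog_arm([
  {"translation": [0,0,0],"rot": [0,0,0],"claw": 0.03},
  {"translation": [0,0,0],"rot": [0,0,0],"claw": 0.02},
  {"translation": [0,0,0],"rot": [0,0,0],"claw": 0.005},
  {"translation": [0,0,0],"rot": [0,0,0],"claw": 0.005},
  {"translation": [0,0,0],"rot": [0,0,0],"claw": 0.005},
])

```text
t: 6.97
ee_pos: [0.5666, -0.3416, 0.0308]
eef_rot: [0.819, 3.031, -0.001]
wrist_force: [-0.5, 0.2, 0.1]
opening: 0.03
finger_force: 0.0
```

jog_arm([
  {"translation": [0,0,0],"rot": [0,0,0],"claw": 0.005},
  {"translation": [0,0,0],"rot": [0,0,0],"claw": 0.005},
  {"translation": [0,0,0],"rot": [0,0,0],"claw": 0.005},
  {"translation": [0,0,0.005],"rot": [0,0,0],"claw": 0.005},
  {"translation": [0,0,0.015],"rot": [0,0,0],"claw": 0.005},
])

```text
t: 7.38
ee_pos: [0.5634, -0.3389, 0.046]
eef_rot: [-0.818, -3.026, -0.005]
wrist_force: [-0.9, 1.1, -5.8]
opening: 0.0139
finger_force: 30.0
```

```bash
python3 - <<'E'
from h import *
a=np.radians(14.85);R=np.array([[np.cos(a),-np.sin(a)],[np.sin(a),np.cos(a)]])
c=np.array([.6112,.1086])
P=[np.r_[c+R@np.array(v)/1000,z] for v,z in [((0,0),.018),((0,0),.04),((15,15),.04),((0,-184),.04),((15,-184),.04),((-132,0),.04),((-132,15),.04),((15,15),0),((-165,-205),.018),((15,-205),.018)]]
for n in("top","side"):
    q=proj(n,P); im=cv2.imread(f"pics/{n}0.png"); x,y=(232,170) if n=="top" else (262,178)
    cr=cv2.resize(im[y:y+114,x:x+126],(400,362),interpolation=cv2.INTER_CUBIC); f=400/126
    for u in q: cv2.circle(cr,tuple(np.int32(np.round((u-[x,y]+.5)*f))),3,(0,0,255),1)
    globals()[n]=cr
cv2.imwrite("pics/e.png",np.hstack([top,side]))
E
```

```text
(no output)
```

View pics/e.png

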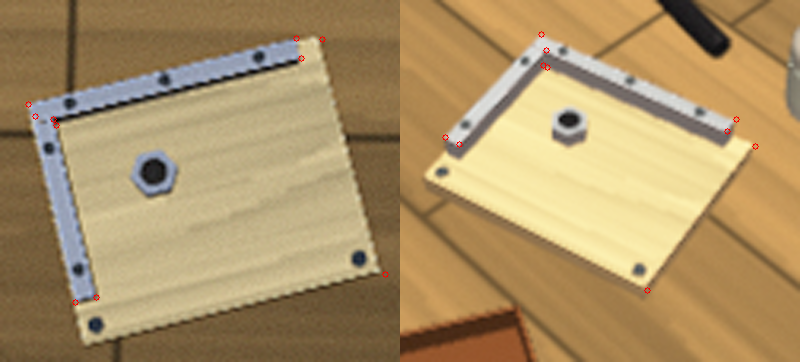

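jog_arm([
  {"translation": [0,0,0.025],"rot": [0,0,0],"claw": 0.005},
  {"translation": [0,0,0.025],"rot": [0,0,0],"claw": 0.005},
  {"translation": [0,0,0.025],"rot": [0,0,0],"claw": 0.005},
  {"translation": [0,0,0],"rot": [0,0,0],"claw": 0.005},
  {"translation": [0,0,0],"rot": [0,0,0],"claw": 0.005},
])

```text
t: 7.8
ee_pos: [0.5667, -0.3417, 0.1261]
eef_rot: [0.819, 3.03, -0.002]
wrist_force: [-0.5, -0.1, -6.2]
opening: 0.0137
finger_force: 30.0
```

The predicted fence corners (red) lie within about 1 px of the real ones in both views, so the jig pose is good to about 2 mm. I'll carry the block over and turn it by -45°.

jog_arm([
  {"translation": [0.002,0.0384,0],"rot": [0,0,-0.0785],"claw": 0.005},
  {"translation": [0.002,0.0384,0],"rot": [0,0,-0.0785],"claw": 0.005},
  {"translation": [0.002,0.0384,0],"rot": [0,0,-0.0785],"claw": 0.005},
  {"translation": [0.002,0.0384,0],"rot": [0,0,-0.0785],"claw": 0.005},
  {"translation": [0.002,0.0384,0],"rot": [0,0,-0.0785],"claw": 0.005},
])

```text
t: 8.22
ee_pos: [0.5739, -0.1466, 0.1215]
eef_rot: [-1.399, -2.807, 0.0]
wrist_force: [0.5, -0.5, -5.1]
opening: 0.0144
finger_force: 30.0
```

jog_arm([
  {"translation": [0.002,0.0384,0],"rot": [0,0,-0.0785],"claw": 0.005},
  {"translation": [0.002,0.0384,0],"rot": [0,0,-0.0785],"claw": 0.005},
  {"translation": [0.002,0.0384,0],"rot": [0,0,-0.0785],"claw": 0.005},
  {"translation": [0.002,0.0384,0],"rot": [0,0,-0.0785],"claw": 0.005},
  {"translation": [0.002,0.0384,0],"rot": [0,0,-0.0785],"claw": 0.005},
])

```text
t: 8.63
ee_pos: [0.5838, 0.045, 0.1217]
eef_rot: [-1.92, -2.482, 0.004]
wrist_force: [0.1, -0.5, -5.1]
opening: 0.0137
finger_force: 30.0
```

jog_arm([
  {"translation": [0,0,-0.02],"rot": [0,0,0],"claw": 0.005},
  {"translation": [0,0,-0.02],"rot": [0,0,0],"claw": 0.005},
  {"translation": [0,0,-0.01],"rot": [0,0,0],"claw": 0.005},
  {"translation": [0,0,0],"rot": [0,0,0],"claw": 0.005},
  {"translation": [0,0,0],"rot": [0,0,0],"claw": 0.005},
])

```text
t: 9.05
ee_pos: [0.5846, 0.0427, 0.0728]
eef_rot: [-1.916, -2.486, 0.003]
wrist_force: [1.2, 0.2, -4.5]
opening: 0.0138
finger_force: 30.0
```

```bash
python3 - <<'E'
from h import *
im=manip.read_camera("side")
s=manip.read_state();print(s["t"],s["ee_pos"],s["eef_rot"],s["opening"],s["wrist_force"])
cv2.imwrite("pics/f.png",cv2.resize(im[...,::-1][160:280,250:410],(800,600),interpolation=cv2.INTER_CUBIC))
E
```

```text
9.1 [0.58586295 0.04244582 0.07422067] [-1.91786830e+00 -2.48752907e+00  5.31478449e-04] 0.013838682586222284 [ 0.36809303 -0.3684402  -5.586615  ]
```

View pics/f.png

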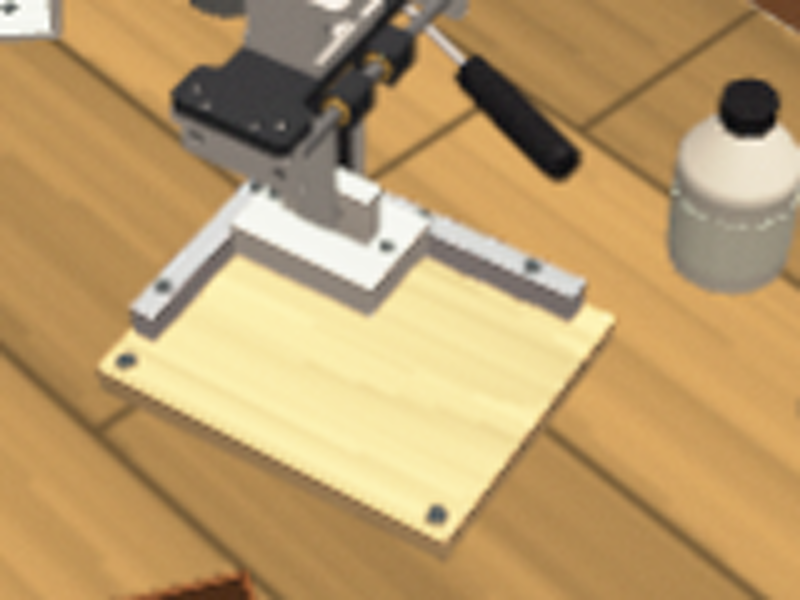

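The block hangs level over the corner (foot at crop (330,235)), square to both fences and about 25 mm above the board. I'll lower it gently.

jog_arm([
  {"translation": [0,0,-0.012],"rot": [0,0,0],"claw": 0.005},
  {"translation": [0,0,-0.008],"rot": [0,0,0],"claw": 0.005},
  {"translation": [0,0,-0.003],"rot": [0,0,0],"claw": 0.005},
  {"translation": [0,0,-0.001],"rot": [0,0,0],"claw": 0.005},
  {"translation": [0,0,0],"rot": [0,0,0],"claw": 0.005},
])

```text
t: 9.52
ee_pos: [0.5857, 0.0428, 0.05]
eef_rot: [-1.917, -2.488, 0.001]
wrist_force: [-0.3, 0.1, -5.7]
opening: 0.0136
finger_force: 30.0
```

jog_arm([
  {"translation": [0,0,-0.001],"rot": [0,0,0],"claw": 0.005},
  {"translation": [0,0,-0.001],"rot": [0,0,0],"claw": 0.005},
  {"translation": [0,0,-0.001],"rot": [0,0,0],"claw": 0.005},
  {"translation": [0,0,0],"rot": [0,0,0],"claw": 0.005},
  {"translation": [0,0,0],"rot": [0,0,0],"claw": 0.005},
])

```text
t: 9.93
ee_pos: [0.5864, 0.043, 0.0481]
eef_rot: [1.917, 2.488, 0.001]
wrist_force: [-1.1, 0.8, -1.8]
opening: 0.0138
finger_force: 30.0
```

Touchdown. Now I'll slide along jig +x (0.967, 0.254) toward the long fence.

jog_arm([
  {"translation": [0.0019,0.0005,0],"rot": [0,0,0],"claw": 0.005},
  {"translation": [0.0019,0.0005,0],"rot": [0,0,0],"claw": 0.005},
  {"translation": [0.0019,0.0005,0],"rot": [0,0,0],"claw": 0.005},
  {"translation": [0.0019,0.0005,0],"rot": [0,0,0],"claw": 0.005},
  {"translation": [0,0,0],"rot": [0,0,0],"claw": 0.005},
])

```text
t: 10.35
ee_pos: [0.5941, 0.0448, 0.048]
eef_rot: [1.917, 2.488, 0.0]
wrist_force: [-3.1, -1.2, 3.6]
opening: 0.0135
finger_force: 30.0
```

jog_arm([
  {"translation": [0.001,0.0003,0],"rot": [0,0,0],"claw": 0.005},
  {"translation": [0.001,0.0003,0],"rot": [0,0,0],"claw": 0.005},
  {"translation": [0.001,0.0003,0],"rot": [0,0,0],"claw": 0.005},
  {"translation": [0,0,0],"rot": [0,0,0],"claw": 0.005},
  {"translation": [0,0,0],"rot": [0,0,0],"claw": 0.005},
])

```text
t: 10.77
ee_pos: [0.5967, 0.0456, 0.0479]
eef_rot: [1.917, 2.489, -0.001]
wrist_force: [-5.2, -1.1, 3.1]
opening: 0.0139
finger_force: 30.0
```

jog_arm([
  {"translation": [0.001,0.0003,0],"rot": [0,0,0],"claw": 0.005},
  {"translation": [0.001,0.0003,0],"rot": [0,0,0],"claw": 0.005},
  {"translation": [0,0,0],"rot": [0,0,0],"claw": 0.005},
  {"translation": [0,0,0],"rot": [0,0,0],"claw": 0.005},
  {"translation": [0,0,0],"rot": [0,0,0],"claw": 0.005},
])

```text
t: 11.18
ee_pos: [0.5972, 0.0459, 0.0478]
eef_rot: [-1.915, -2.488, 0.006]
wrist_force: [-10.6, -2.7, 8.9]
opening: 0.014
finger_force: 30.0
```

jog_arm([
  {"translation": [-0.0005,0.0019,0],"rot": [0,0,0],"claw": 0.005},
  {"translation": [-0.0005,0.0019,0],"rot": [0,0,0],"claw": 0.005},
  {"translation": [-0.0005,0.0019,0],"rot": [0,0,0],"claw": 0.005},
  {"translation": [-0.0005,0.0019,0],"rot": [0,0,0],"claw": 0.005},
  {"translation": [0,0,0],"rot": [0,0,0],"claw": 0.005},
])

```text
t: 11.6
ee_pos: [0.5959, 0.051, 0.0478]
eef_rot: [1.914, 2.489, -0.01]
wrist_force: [-7.7, -11.6, 5.5]
opening: 0.0134
finger_force: 30.0
```

jog_arm([
  {"translation": [-0.0003,0.001,0],"rot": [0,0,0],"claw": 0.005},
  {"translation": [-0.0003,0.001,0],"rot": [0,0,0],"claw": 0.005},
  {"translation": [-0.0003,0.001,0],"rot": [0,0,0],"claw": 0.005},
  {"translation": [0,0,0],"rot": [0,0,0],"claw": 0.005},
  {"translation": [0,0,0],"rot": [0,0,0],"claw": 0.005},
])

```text
t: 12.02
ee_pos: [0.5952, 0.0538, 0.0478]
eef_rot: [1.915, 2.488, -0.009]
wrist_force: [-7.3, -11.6, 5.2]
opening: 0.0136
finger_force: 30.0
```

jog_arm([
  {"translation": [-0.0003,0.001,0],"rot": [0,0,0],"claw": 0.005},
  {"translation": [-0.0003,0.001,0],"rot": [0,0,0],"claw": 0.005},
  {"translation": [-0.0003,0.001,0],"rot": [0,0,0],"claw": 0.005},
  {"translation": [0,0,0],"rot": [0,0,0],"claw": 0.005},
  {"translation": [0,0,0],"rot": [0,0,0],"claw": 0.005},
])

```text
t: 12.43
ee_pos: [0.5944, 0.057, 0.0478]
eef_rot: [1.914, 2.488, -0.009]
wrist_force: [-6.7, -11.2, 5.6]
opening: 0.0139
finger_force: 30.0
```

jog_arm([
  {"translation": [-0.0003,0.001,0],"rot": [0,0,0],"claw": 0.005},
  {"translation": [-0.0003,0.001,0],"rot": [0,0,0],"claw": 0.005},
  {"translation": [0,0,0],"rot": [0,0,0],"claw": 0.005},
  {"translation": [0,0,0],"rot": [0,0,0],"claw": 0.005},
  {"translation": [0,0,0],"rot": [0,0,0],"claw": 0.005},
])

```text
t: 12.85
ee_pos: [0.5941, 0.0581, 0.0478]
eef_rot: [1.914, 2.487, -0.01]
wrist_force: [-7.3, -14.6, 4.2]
opening: 0.0142
finger_force: 30.0
```

jog_arm([
  {"translation": [-0.0003,0.001,0],"rot": [0,0,0],"claw": 0.005},
  {"translation": [-0.0003,0.001,0],"rot": [0,0,0],"claw": 0.005},
  {"translation": [0.001,0.0003,0],"rot": [0,0,0],"claw": 0.005},
  {"translation": [0,0,0],"rot": [0,0,0],"claw": 0.005},
  {"translation": [0,0,0],"rot": [0,0,0],"claw": 0.005},
])

```text
t: 13.27
ee_pos: [0.5941, 0.0583, 0.048]
eef_rot: [1.912, 2.487, -0.017]
wrist_force: [-9.5, -22.3, 6.8]
opening: 0.014
finger_force: 30.0
```

```bash
python3 - <<'E'
from h import *
im=manip.read_camera("side")
s=manip.read_state();print(s["t"],s["ee_pos"],s["eef_rot"],s["opening"],s["wrist_force"],s["torque"])
cv2.imwrite("pics/g.png",cv2.resize(im[...,::-1][160:280,250:410],(800,600),interpolation=cv2.INTER_CUBIC))
E
```

```text
13.3167 [0.59408597 0.0582568  0.04804076] [ 1.91216671  2.48700425 -0.01649371] 0.013955098767168638 [ -9.98476482 -21.72729694   6.66656388] [-4.10616155  1.72383279 -0.0234921 ]
```

View pics/g.png

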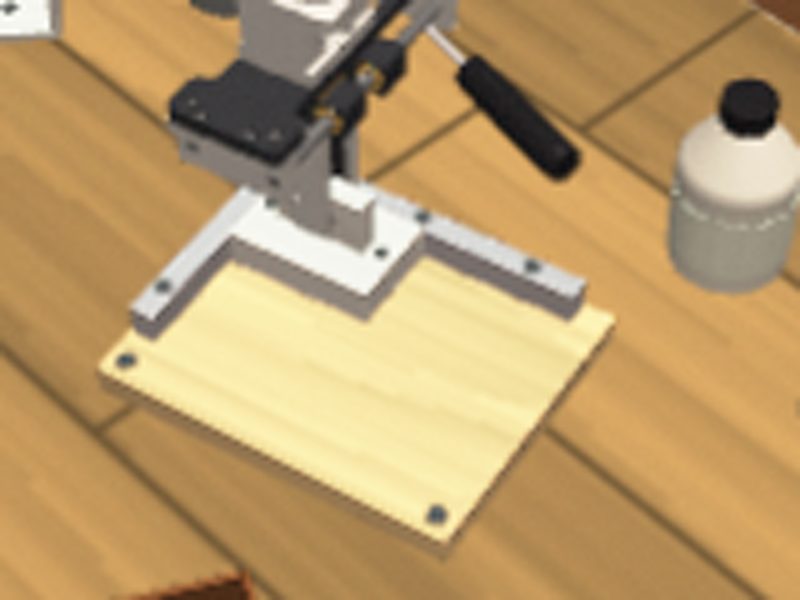

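The block sits flat in the corner (crop (330,245)), touching both fences with no gap. The jig-frame push is about 15 N in x and 18 N in y, and y has stopped advancing. I'll hold still briefly, then hand in.

jog_arm([
  {"translation": [0,0,0],"rot": [0,0,0],"claw": 0.005},
  {"translation": [0,0,0],"rot": [0,0,0],"claw": 0.005},
  {"translation": [0,0,0],"rot": [0,0,0],"claw": 0.005},
  {"translation": [0,0,0],"rot": [0,0,0],"claw": 0.005},
  {"translation": [0,0,0],"rot": [0,0,0],"claw": 0.005},
])

```text
t: 13.73
ee_pos: [0.5941, 0.0583, 0.048]
eef_rot: [1.912, 2.487, -0.016]
wrist_force: [-9.5, -21.8, 7.5]
opening: 0.014
finger_force: 30.0
```

```bash
python3 -c "
from cell import manip
s=manip.read_state();print(s['t'],s['ee_pos'],s['wrist_force'],s['finger_force']);print(manip.sign_off())"
```

```text
13.7333 [0.59406994 0.05826191 0.04802459] [ -9.4966008  -21.82653603   7.51026072] 30.000644624233246
the job is handed in; nothing more can be done
None
```

I handed the job in at 13.7 s, with no verdict returned: the nut is in the dark steel tray, and the block is flat in the corner, gripped and pushed about 15 N toward the long fence and 18 N toward the short one (wrist readings, which include some friction).

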